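# Angle the pipette canister past the post into its parking bay

### The job

Push the long pipette canister across the bench into its white parking bay: angle its plain end in behind the fixed post, then swing the capped end in, so that the canister lies between the bay's two cheeks, flat against the back rail. Only push it, never lift or tip it, and leave the tip box, the bottle and the jar where they stand.

Things in the scene. Friction and masses are not known exactly. Their poses are not given: they have to be found in the camera images.
- canister_center (a point): centre of the canister, a closed aluminium box lying on the bench, 240 long, 44 wide, 40 mm high, 0.3 to 0.6 kg, sliding freely; a black cap covers 70 mm of one end. Its own axes: y along its length to the capped end, x across, pointing to the bay. It starts on the robot's side of the bay, roughly parallel to the rail and shifted left (bay +y), its plain end short of the post
- canister_plain_end (a point): middle of the canister's plain end face, 120 mm from its centre along its -y, 20 mm above its underside
- canister_cap_end (a point): middle of the canister's capped end face, 120 mm from its centre along its +y, 20 mm above its underside
- bay: white three-sided bay, fixed, no floor. Origin on the bench at the middle of the back rail's inner face; x into the rail, away from the robot, y along it to the left, z up. Rail 320 long, 10 thick, 30 mm high. At each end a cheek 45 deep (x -45 to 0 mm), 10 thick, 30 mm high, inner faces at y = +150 and -150 mm. Open towards the robot but for the post
- post: fixed upright round steel post, 24 mm in diameter, 55 mm high, origin at the middle of its foot. It stands 84 to 92 mm in front of the rail's inner face, 67 to 87 mm right (bay -y) of the bay's middle: the gap from it to the left cheek is shorter than the canister, so that cannot go in straight; between post and rail the canister has about 30 mm to spare
- tip_box: bystander: box of pipette tips, red base and clear lid, 86 x 126 x 62 mm high, origin at the centre of its underside; it, the bottle and the jar stand in varying places about the bay
- reagent: bystander: amber reagent bottle, 56 mm in diameter, 100 mm high, origin at the centre of its underside
- sample_jar: bystander: white jar, 52 mm in diameter, 65 mm high, origin at the centre of its underside
Not all that is in view belongs to the job. There is more than one size of the part that bears canister_center; the job needs the smaller.

How it is judged:
On the way:
1. the plain end has gone in behind the post while the canister is still at an angle, its capped end outside (y of canister_plain_end in the frame of post below 0 m and x of canister_plain_end in the frame of post above 0.02 m and x of canister_center in the frame of bay below -0.03 m).
At the end, for the whole second after the job is handed in: The canister rests on the bench between the two cheeks, its back face against the back rail to within 8 mm at its middle and parallel to it within 0.07 rad, at rest (x of canister_center in the frame of bay between -0.03 and -0.018 m and y of canister_center in the frame of bay between -0.034 and 0.034 m and angle between the y axis of canister_center and the y axis of bay, either way round below 0.07 rad and height (world z) of canister_center below 0.025 m and angle between canister_center's own z axis and vertical below 0.06 rad and linear speed of canister below 0.01 m/s); the robot touches nothing.
It fails at once if the canister is lifted off the bench (height (world z) of canister_center above 0.032 m).
It fails at once if the canister is tipped (angle between canister_center's own z axis and vertical above 0.2 rad).
It fails at once if the tip box is moved more than 20 mm (distance of tip_box from where it was at the start of the episode above 0.02 m).
It fails at once if the reagent bottle is moved more than 20 mm (distance of reagent from where it was at the start of the episode above 0.02 m).
It fails at once if the sample jar is moved more than 20 mm (distance of sample_jar from where it was at the start of the episode above 0.02 m).
It also fails if it takes over 72 s, if anything falls off the work surface, if the arm or the gripper's body presses on something with over 40 N, if the wrist force passes 120 N, or if a joint passes its speed limit or range.

### The arm

A 6-joint arm with a two-finger parallel gripper is mounted at the origin on the work surface. World frame = base frame: x ahead of the robot, y to its left, z up, the work surface at z = 0. Lengths are in m, angles in rad, forces in N, time in s.
With the tool pointing down it reaches from about 0.3 to 1 m from the base axis. Payload 5.1 kg.
Tool frame: the origin (TCP) lies at the centre of the arm's flange, where the gripper is bolted on; the fingertips stand 190 mm ahead of it and the grasp point (between the pads) lies 171 mm ahead of it (manip.pinch_z is the distance from the TCP to the grasp point, in m); z points along the fingers, y is the line along which they close (so a half turn about z gives the same grasp; the last joint's range is limited). The gripper opens to 95 mm and grips with 3 to 60 N. Pads are 20 mm wide; open, the fingers measure 119 mm over their backs; the gripper's body (75 mm by 180 mm) begins 59 mm behind the grasp point.
Start: joints at [-1.404, 0.124, 1.65, -0, 1.367, -0.083], TCP at [0.161, -0.63, 0.405] pointing down, gripper open.
Joint ranges: [-2.61, 2.61], [-1.02, 2.33], [0.03, 2.71], [-1.35, 4.49], [0.32, 2.68], [-2.91, 2.91]. Speed limits (rad/s): [2.57, 2.57, 3.14, 3.14, 3.14, 3.14].

### API

Orientations are given as a unit quaternion [x, y, z, w].
In Python, from plant import monitor, optics, manip gives the robot as it stands.
- The arm moves only by the tool move_arm, never from a script. Its argument "targets" is a list of rows, each an object of numbers: "x", "y", "z": the shift along the tool's x, y, z in cm; "ax", "ay", "az": the turn, a rotation vector about the tool's x, y, z in degrees; "gripper": the closure, from -1 (fully open) to 1 (shut). A call has 1 to 8 rows; each row shifts and turns the commanded pose from where the row before left it, along the tool's axes as they then stand; what a row does not reach is not made up. A row lasts 1/12 s, in which the tool goes at most 41.7 mm and 7.16 degrees, less where a joint would pass 70% of its speed; a pose out of reach is approached as far as the arm can. A call is refused whole if a number of a shift passes 4.17 or a number of a turn 7.16, either way. A call with a gripper value outside its range is refused whole. The fingers move at their own pace and stop on an object; "grip_force" is the grip in N (left out, the last holds). Time passes only in rows, so rows that do not move let the fingers close. It gives the time, the measured TCP pose, the force and the opening at its end, in the units of the state.
- monitor.observe(): the state, without advancing time (a new reading comes with each control period).
- optics.snapshot(name): name is "side" or "top"; returns a dict with "img" (420x560x3 uint8, red, green, blue), "camera_matrix" (3x3 intrinsics, pixels), "k1" (the pictures are not rectified: a ray, as slopes to the right and down, at radius r is drawn at 1 + k1 r^2 times it, then the intrinsics apply), "origin" and "rotation" of the camera in the world. Camera axes: x right, y down, z forward; pixel columns grow to the right and rows downward; lengths in m; the calibration is good to about 2 mm. A picture is of the moment at which its call begins. There is no depth.
- manip.job_done(): hands the job in, once; it reports no verdict.
The state is a dict: "clock": time; "joint_pos": joint angles; "qvel": joint speeds; "joint_efforts": joint torques, N m; "tcp_pos": TCP position; "tool_rot": TCP orientation; "force": force on the tool from outside, world axes, zero at the start; "torque": the same for the moment, N m; "grip_width": finger opening in m.
Only numpy, scipy, OpenCV 4.12 (cv2) and the standard library are available. Lean on these libraries where they do the work, as an engineer would, in place of code of your own. Each camera call takes 0.05 s, during which the arm holds its last target. There are 200 camera calls.

## Working session

There is one attempt and no reset: what is moved stays moved. The work goes in short steps, Python scripts to look and compute and a tool call to move; the robot and the scene stay as the last step left them, time stands still between calls to the robot, and variables do not carry over. Pictures are saved under pics/ and viewed, on a budget of 10 in all, crops included, one or two more only if the job needs it, and the job is handed in when it is done.

Besides the shell and the picture viewer there is one more tool, called after "Emit:" in YAML: its name, and indented under it one key for each argument. move_arm: Moves the arm, as the interface text tells. Its arguments: {"type":"object","properties":{"targets":{"type":"array","items":{"type":"object","properties":{"x":{"type":"number"},"y":{"type":"number"},"z":{"type":"number"},"ax":{"type":"number"},"ay":{"type":"number"},"az":{"type":"number"},"gripper":{"type":"number"}}}},"grip_force":{"type":"number"}},"required":["targets"]}

```bash
mkdir -p pics; cat > h.py <<'E'
import numpy as np, cv2
from plant import monitor, optics, manip
def snap(n,f):
    s=optics.snapshot(n); cv2.imwrite('pics/'+f+'.png',s['img'][:,:,::-1]); np.savez('pics/'+f+'.npz',**{k:np.array(v) for k,v in s.items()}); return s
def load(f): return dict(np.load('pics/'+f+'.npz'))
def world(s,uv,z):
    K=np.array(s['camera_matrix']);d=(np.array(uv,float)-K[:2,2])/[K[0,0],K[1,1]]
    rd=np.hypot(*d);r=rd
    for _ in range(30): r=rd/(1+float(s['k1'])*r*r)
    d=d*(r/rd if rd>0 else 1)
    R=np.array(s['rotation']); R=R if R.shape==(3,3) else __import__('scipy.spatial.transform',fromlist=['Rotation']).Rotation.from_quat(R).as_matrix()
    v=R@np.r_[d,1];o=np.array(s['origin']);return o+v*(z-o[2])/v[2]
E
python3 - <<'E'
from h import *
for n in('top','side'):
    s=snap(n,n+'0'); print(s['origin'],s['rotation'],s['camera_matrix'],s['k1'])
a=[cv2.imread(f'pics/{n}0.png') for n in('top',)]
cv2.imwrite('pics/top0b.png',cv2.resize(a[0],(800,600)))
print(monitor.observe())
E
```

```text
[ 0.37490332 -0.03013201  0.96989593] [-0.70387949  0.70657186 -0.05498782  0.04781435] [[399.347094     0.         278.27265725]
 [  0.         399.347094   213.45085295]
 [  0.           0.           1.        ]] -0.007955657937095515
[ 0.38094264 -0.62469285  0.68829074] [ 0.92443297 -0.11100625  0.04301489 -0.36228582] [[385.95622804   0.         283.25503984]
 [  0.         385.95622804 210.65963993]
 [  0.           0.           1.        ]] 0.004293533200033261
{'clock': 0.1, 'joint_pos': array([-1.40357695e+00,  1.24465853e-01,  1.65152454e+00, -3.15638999e-06,
        1.36747366e+00, -8.26008185e-02]), 'qvel': array([ 0.00028778, -0.0016154 , -0.00282679,  0.00025853,  0.001307  ,
       -0.00114279]), 'joint_efforts': array([ 2.36674687e-04, -4.18879437e+01, -3.61096931e+01,  7.77765806e-02,
        4.61579917e-02, -6.74181888e-05]), 'tcp_pos': array([ 0.16063448, -0.62961692,  0.40360044]), 'tool_rot': array([ 9.92208398e-01,  1.24585793e-01, -4.11208326e-05, -9.34793694e-04]), 'force': array([0.26528369, 0.36507998, 0.2769467 ]), 'torque': array([ 0.02910443,  0.00183343, -0.03084087]), 'grip_width': 0.09509136120660744}
```

View pics/top0b.png

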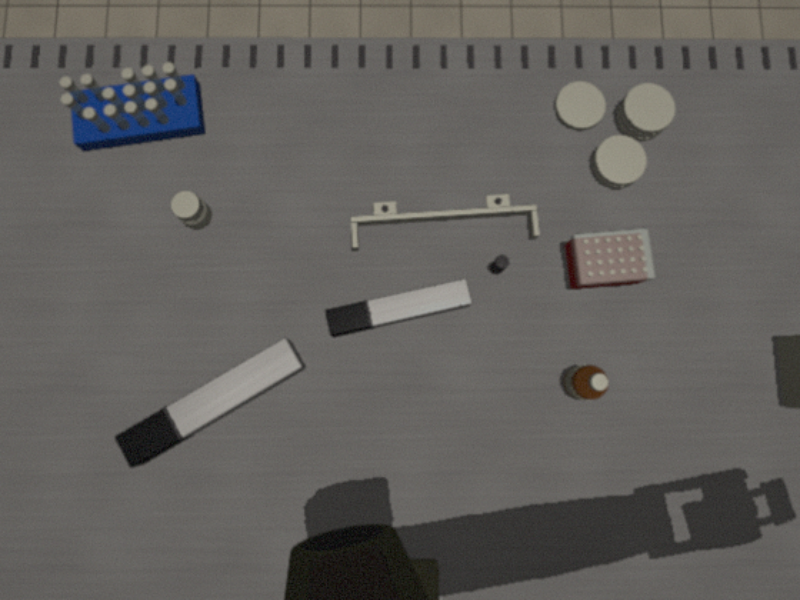

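View pics/side0.png

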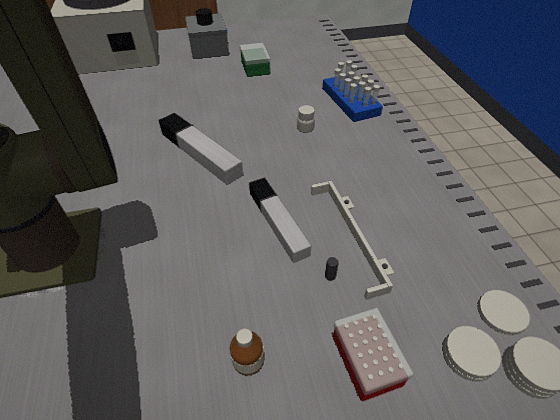

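The top view shows the bay (rail from 355,218 to 535,208 on the 800-wide image), post at (500,265) and the smaller canister with its cap at (348,318) and plain end at (468,292). The larger canister further left is a decoy. I'll enlarge this region.

```bash
python3 - <<'E'
from h import *
a=cv2.imread('pics/top0.png')[135:245,220:388]
cv2.imwrite('pics/c0.png',cv2.convertScaleAbs(cv2.resize(a,(798,523),interpolation=cv2.INTER_CUBIC),alpha=1.3))
E
```

```text
(no output)
```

View pics/c0.png

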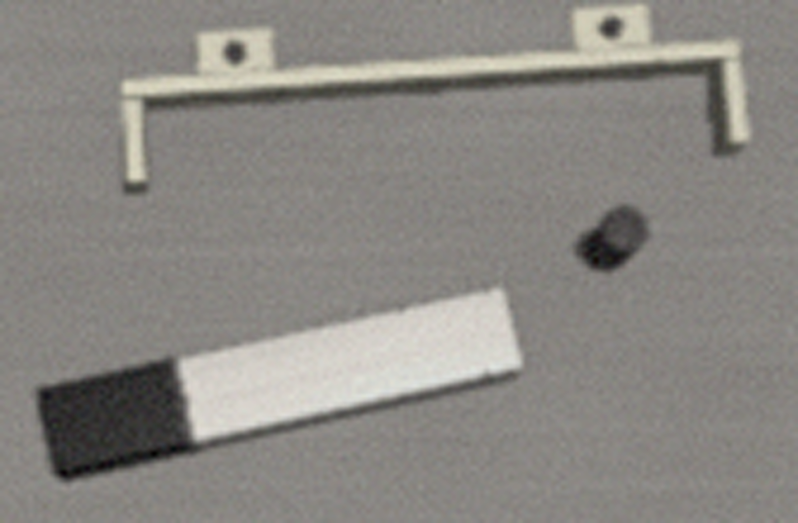

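The crop shows the bay's inner rail edge from (145,97) to (722,68), the post top at (627,228), and the canister's top corners at (38,388), (503,288), (522,365) and (60,475).

```bash
cat >> h.py <<'E'
def fitbay(s,P):
    pass
def tobay(p,O,th):
    c,t=np.cos(th),np.sin(th);d=np.array(p)[:2]-O;return np.array([c*d[0]+t*d[1],-t*d[0]+c*d[1]])
E
python3 - <<'E'
from h import *
s=load('top0')
f=lambda p,z:world(s,(220+(p[0]+.5)/4.75-.5,135+(p[1]+.5)/4.755-.5),z)[:2]
for n,p,z in[('oL',(122,82),.03),('oR',(740,42),.03),('iL',(145,97),.03),('iR',(722,68),.03),('cl',(125,184),.03),('cl2',(147,184),.03),('cr',(749,140),.03),('post',(627,228),.055),('foot',(602,250),0.),('k1',(38,388),.04),('k2',(503,288),.04),('k3',(522,367),.04),('k4',(58,472),.04)]: print(n,f(p,z).round(4))
a,b=f((145,97),.03),f((722,68),.03);O=(a+b)/2;d=a-b;th=np.arctan2(-d[0],d[1]);print('len',np.hypot(*d),'O',O,'th',th)
P=[f(p,.04) for p in[(38,388),(503,288),(522,367),(58,472)]]
print('sides',[np.hypot(*(P[i]-P[(i+1)%4])).round(3) for i in range(4)])
C=sum(P)/4;u=P[0]-P[1]+P[3]-P[2];phi=np.arctan2(-u[0],u[1]);print('C',C,phi,tobay(C,O,th),phi-th)
print('post bay',tobay(f((627,228),.055),O,th))
for n,u,v,z in[('tip',(566+652)/2,(232+285)/2,.06),('bot',598,381,.1),('jar',186,205,.065)]:
    p=world(s,(u*.7,v*.7),z);print(n,p.round(3),tobay(p,O,th).round(3))
E
```

```text
oL [0.6643 0.0395]
oR [ 0.6852 -0.2787]
iL [0.6564 0.0277]
iR [ 0.6714 -0.2688]
cl [0.6108 0.0376]
cl2 [0.6108 0.0264]
cr [ 0.6332 -0.2812]
post [ 0.5817 -0.2122]
foot [ 0.5824 -0.2097]
k1 [0.505  0.0791]
k2 [ 0.5546 -0.1522]
k3 [ 0.5148 -0.1607]
k4 [0.4633 0.0687]
len 0.29694485293304357 O [ 0.66386242 -0.12056132] th 0.05049478008253685
sides [np.float64(0.237), np.float64(0.041), np.float64(0.235), np.float64(0.043)]
C [ 0.50943637 -0.04125688] 0.21592125789507657 [-0.15022646  0.08699776] 0.16542647781253972
post bay [-0.08665494 -0.08738797]
tip [ 0.584 -0.387  0.06 ] [-0.093 -0.262]
bot [ 0.385 -0.343  0.1  ] [-0.29  -0.208]
jar [0.674 0.307 0.065] [0.032 0.426]
```

Emit:
move_arm:
  targets:
    - {"az": 5.5,"gripper": 1}
    - {"az": 5.5,"gripper": 1}
    - {"x": 1.9,"y": -3}
    - {"x": 1.9,"y": -3}
    - {"x": 1.9,"y": -3}
    - {"x": 1.9,"y": -3}
    - {"x": 1.9,"y": -3}
    - {"x": 1.9,"y": -3}

```text
invalid input at $.targets[0]: expected keys x, y, z, ax, ay, az, gripper
```

Emit:
move_arm:
  targets:
    - {"x": 1.9,"y": -3}
    - {"x": 1.9,"y": -3}
    - {"x": 1.9,"y": -3}
    - {"x": 1.9,"y": -3}
    - {"x": 1.9,"y": -3}
    - {"x": 1.9,"y": -3}
    - {"x": 1.9,"y": -3}
    - {"x": 1.9,"y": -3}

```text
invalid input at $.targets[0]: expected keys x, y, z, ax, ay, az, gripper
```

Emit:
move_arm:
  targets:
    - {"x": 1.9,"y": -3}
    - {"x": 1.9,"y": -3}
    - {"x": 1.9,"y": -3}
    - {}

```text
invalid input at $.targets[0]: expected keys x, y, z, ax, ay, az, gripper
```

```bash
cat >> h.py <<'E'
O=np.array([.664,-.1205]);TH=.058
from scipy.spatial.transform import Rotation as Ro
def st():
    o=monitor.observe();X=Ro.from_quat(o['tool_rot']).as_matrix()
    print('t',round(o['clock'],2),'bay',tobay(o['tcp_pos'],O,TH).round(4),'tipz',round(o['tcp_pos'][2]-.19,4),'yawrel',round(np.arctan2(X[1,0],X[0,0])-TH,4),'tz',X[:,2].round(3),'F',o['force'].round(1),'g',round(o['grip_width'],3))
E
python3 -c "from h import *;st()"
```

```text
t 0.1 bay [-0.532  -0.4791] tipz 0.2136 yawrel 0.1918 tz [-0.     0.002 -1.   ] F [0.3 0.4 0.3] g 0.095
```

All keys are required in every row, so I'll resend the calls complete.

Emit:
move_arm:
  targets:
    - {"x": 0,"y": 0,"z": 0,"ax": 0,"ay": 0,"az": 5.5,"gripper": 1}
    - {"x": 0,"y": 0,"z": 0,"ax": 0,"ay": 0,"az": 5.5,"gripper": 1}
    - {"x": 1.9,"y": -3,"z": 0,"ax": 0,"ay": 0,"az": 0,"gripper": 1}
    - {"x": 1.9,"y": -3,"z": 0,"ax": 0,"ay": 0,"az": 0,"gripper": 1}
    - {"x": 1.9,"y": -3,"z": 0,"ax": 0,"ay": 0,"az": 0,"gripper": 1}
    - {"x": 1.9,"y": -3,"z": 0,"ax": 0,"ay": 0,"az": 0,"gripper": 1}
    - {"x": 1.9,"y": -3,"z": 0,"ax": 0,"ay": 0,"az": 0,"gripper": 1}
    - {"x": 1.9,"y": -3,"z": 0,"ax": 0,"ay": 0,"az": 0,"gripper": 1}

```text
clock: 0.77
tcp_pos: [0.2645, -0.4418, 0.4041]
tool_rot: [1.0, 0.029, -0.0, -0.0]
force: [0.4, 0.6, 0.4]
grip_width: 0.0473
```

Emit:
move_arm:
  targets:
    - {"x": 1.9,"y": -3,"z": 0,"ax": 0,"ay": 0,"az": 0,"gripper": 1}
    - {"x": 1.9,"y": -3,"z": 0,"ax": 0,"ay": 0,"az": 0,"gripper": 1}
    - {"x": 1.9,"y": -3,"z": 0,"ax": 0,"ay": 0,"az": 0,"gripper": 1}
    - {"x": 1.9,"y": -3,"z": 0,"ax": 0,"ay": 0,"az": 0,"gripper": 1}
    - {"x": 1.9,"y": -3,"z": 0,"ax": 0,"ay": 0,"az": 0,"gripper": 1}
    - {"x": 1.9,"y": -3,"z": 0,"ax": 0,"ay": 0,"az": 0,"gripper": 1}
    - {"x": 1.9,"y": -3,"z": 0,"ax": 0,"ay": 0,"az": 0,"gripper": 1}
    - {"x": 1.9,"y": -3,"z": 0,"ax": 0,"ay": 0,"az": 0,"gripper": 1}

```text
clock: 1.43
tcp_pos: [0.4022, -0.1934, 0.4044]
tool_rot: [1.0, 0.029, -0.0, -0.0]
force: [0.8, -0.4, 0.1]
grip_width: 0.001
```

Emit:
move_arm:
  targets:
    - {"x": 1.9,"y": -3,"z": 0,"ax": 0,"ay": 0,"az": 0,"gripper": 1}
    - {"x": 1.9,"y": -3,"z": 0,"ax": 0,"ay": 0,"az": 0,"gripper": 1}
    - {"x": 1.9,"y": -3,"z": 0,"ax": 0,"ay": 0,"az": 0,"gripper": 1}
    - {"x": 0,"y": 0,"z": 0,"ax": 0,"ay": 0,"az": 0,"gripper": 1}

```text
clock: 1.77
tcp_pos: [0.455, -0.0979, 0.4044]
tool_rot: [0.999, 0.032, 0.0, -0.001]
force: [-0.7, -1.5, 0.8]
grip_width: 0.0003
```

```bash
python3 -c "from h import *;st()"
```

```text
t 1.77 bay [-0.2073  0.0347] tipz 0.2144 yawrel 0.0062 tz [ 0.     0.002 -1.   ] F [-0.7 -1.5  0.8] g 0.0
```

Emit:
move_arm:
  targets:
    - {"x": 0,"y": 0,"z": 4,"ax": 0,"ay": 0,"az": 0,"gripper": 1}
    - {"x": 0,"y": 0,"z": 4,"ax": 0,"ay": 0,"az": 0,"gripper": 1}
    - {"x": 0,"y": 0,"z": 4,"ax": 0,"ay": 0,"az": 0,"gripper": 1}
    - {"x": 0,"y": 0,"z": 4,"ax": 0,"ay": 0,"az": 0,"gripper": 1}
    - {"x": 0,"y": 0,"z": 3,"ax": 0,"ay": 0,"az": 0,"gripper": 1}
    - {"x": 0,"y": 0,"z": 1,"ax": 0,"ay": 0,"az": 0,"gripper": 1}
    - {"x": 0,"y": 0,"z": 0.2,"ax": 0,"ay": 0,"az": 0,"gripper": 1}
    - {"x": 2.2,"y": 0,"z": 0,"ax": 0,"ay": 0,"az": 0,"gripper": 1}

```text
clock: 2.43
tcp_pos: [0.4735, -0.1008, 0.2017]
tool_rot: [1.0, 0.028, -0.002, -0.001]
force: [0.2, -0.8, -0.7]
grip_width: 0.0004
```

Emit:
move_arm:
  targets:
    - {"x": 0.6,"y": 0,"z": 0,"ax": 0,"ay": 0,"az": 0,"gripper": 1}
    - {"x": 0.6,"y": 0,"z": 0,"ax": 0,"ay": 0,"az": 0,"gripper": 1}
    - {"x": 0.6,"y": 0,"z": 0,"ax": 0,"ay": 0,"az": 0,"gripper": 1}
    - {"x": 0.6,"y": 0,"z": 0,"ax": 0,"ay": 0,"az": 0,"gripper": 1}
    - {"x": 0.6,"y": 0,"z": 0,"ax": 0,"ay": 0,"az": 0,"gripper": 1}
    - {"x": 0.6,"y": 0,"z": 0,"ax": 0,"ay": 0,"az": 0,"gripper": 1}
    - {"x": 0.6,"y": 0,"z": 0,"ax": 0,"ay": 0,"az": 0,"gripper": 1}
    - {"x": 0,"y": 0,"z": 0,"ax": 0,"ay": 0,"az": 0,"gripper": 1}

```text
clock: 3.1
tcp_pos: [0.5185, -0.0985, 0.2041]
tool_rot: [1.0, 0.029, 0.001, 0.0]
force: [-0.3, 0.1, 0.2]
grip_width: 0.0006
```

```bash
python3 - <<'E'
from h import *
st()
a=[snap(n,n+'1')['img'][:,:,::-1] for n in('top','side')]
im=np.vstack([cv2.resize(a[0][110:260,190:400],(560,400)),cv2.resize(a[1][150:310,230:420],(560,472))])
cv2.imwrite('pics/m1.png',cv2.convertScaleAbs(im,alpha=1.3))
im=np.hstack([cv2.resize(a[0][110:260,190:400],(420,300)),cv2.resize(a[1][150:310,230:420],(356,300))])
cv2.imwrite('pics/m1.png',cv2.convertScaleAbs(im,alpha=1.3))
E
```

```text
t 3.1 bay [-0.144   0.0304] tipz 0.0141 yawrel -0.0 tz [ 0.002 -0.001 -1.   ] F [-0.3  0.1  0.2] g 0.001
```

View pics/m1.png

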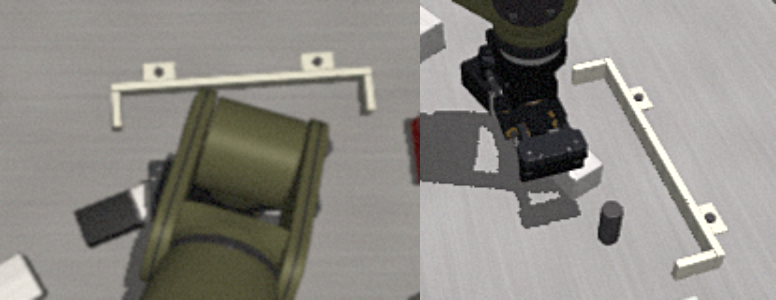

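Side crop: the finger is behind the canister and the plain end sits just short of the post. Top crop: the cap is visible, with corners at about (76,212), (91,246), (132,186) and (146,222).

```bash
cat >> h.py <<'E'
def rep(c,phi):
    u=np.array([-np.sin(phi),np.cos(phi)]);n=np.array([np.cos(phi),np.sin(phi)])
    P=np.array([-.087,-.087]);r=P-c
    print('C',c.round(4),'phi',round(phi,3),'plain',(c-.12*u).round(4),'cap',(c+.12*u).round(4),'post: d',round(-r@n,4),'s',round(-r@u,4))
def capfit(s,px,z=.04):
    "cap corners k1 (back outer),k4 (front outer),b1 (back boundary),b4 (front boundary)"
    w=np.array([tobay(world(s,p,z),O,TH) for p in px])
    M=np.array([[.022,.12],[-.022,.12],[.022,.05],[-.022,.05]])
    a,b=M-M.mean(0),w-w.mean(0);phi=np.arctan2((a[:,0]*b[:,1]-a[:,1]*b[:,0]).sum(),(a*b).sum())
    R=np.array([[np.cos(phi),-np.sin(phi)],[np.sin(phi),np.cos(phi)]]);c=w.mean(0)-R@M.mean(0)
    print('resid mm',((w-(M@R.T+c))*1e3).round(1).tolist());rep(c,phi);return c,phi
E
python3 - <<'E'
from h import *
s=load('top1');capfit(s,[(190+u/2,110+v/2) for u,v in[(76,212),(91,246),(132,186),(146,222)]])
rep(np.array([-.150,.088]),.158)
E
```

```text
resid mm [[-0.6, 0.6], [-0.5, 0.4], [1.8, -1.2], [-0.8, 0.2]]
C [-0.1246  0.0869] phi 0.359 plain [-0.0825 -0.0255] cap [-0.1668  0.1992] post: d 0.0258 s 0.176
C [-0.15   0.088] phi 0.158 plain [-0.1311 -0.0305] cap [-0.1689  0.2065] post: d -0.0347 s 0.1827
```

Emit:
move_arm:
  targets:
    - {"x": 0.55,"y": 0,"z": 0,"ax": 0,"ay": 0,"az": 0,"gripper": 1}
    - {"x": 0.55,"y": 0,"z": 0,"ax": 0,"ay": 0,"az": 0,"gripper": 1}
    - {"x": 0,"y": 0,"z": 0,"ax": 0,"ay": 0,"az": 0,"gripper": 1}
    - {"x": -3,"y": 0,"z": 0,"ax": 0,"ay": 0,"az": 0,"gripper": 1}
    - {"x": -1.5,"y": 0,"z": -2,"ax": 0,"ay": 0,"az": 0,"gripper": 1}
    - {"x": 0,"y": 0,"z": -4,"ax": 0,"ay": 0,"az": 0,"gripper": 1}
    - {"x": 0,"y": -4,"z": 0,"ax": 0,"ay": 0,"az": 0,"gripper": 1}
    - {"x": 0,"y": -4,"z": 0,"ax": 0,"ay": 0,"az": 0,"gripper": 1}

```text
clock: 3.87
tcp_pos: [0.4801, -0.0211, 0.2664]
tool_rot: [1.0, 0.026, 0.004, 0.001]
force: [1.1, 0.6, -0.1]
grip_width: 0.0003
```

Emit:
move_arm:
  targets:
    - {"x": 0,"y": -4,"z": 0,"ax": 0,"ay": 0,"az": 0,"gripper": 1}
    - {"x": 0,"y": -4,"z": 0,"ax": 0,"ay": 0,"az": 0,"gripper": 1}
    - {"x": 0,"y": -4,"z": 0,"ax": 0,"ay": 0,"az": 0,"gripper": 1}
    - {"x": 0,"y": 0,"z": 0,"ax": 0,"ay": 0,"az": -6,"gripper": 1}
    - {"x": 0,"y": 0,"z": 0,"ax": 0,"ay": 0,"az": -6,"gripper": 1}
    - {"x": 0,"y": 0,"z": 0,"ax": 0,"ay": 0,"az": -6,"gripper": 1}
    - {"x": 0,"y": 0,"z": 0,"ax": 0,"ay": 0,"az": -5.5,"gripper": 1}
    - {"x": 0,"y": 0,"z": 0,"ax": 0,"ay": 0,"az": 0,"gripper": 1}

```text
clock: 4.53
tcp_pos: [0.472, 0.0997, 0.2629]
tool_rot: [0.973, 0.233, 0.001, -0.0]
force: [-0.3, 0.5, -0.0]
grip_width: 0.0005
```

```bash
python3 - <<'E'
from h import *
st()
a=[snap(n,n+'2')['img'][:,:,::-1] for n in('top','side')]
im=np.hstack([cv2.resize(a[0][120:270,190:390],(480,360)),cv2.resize(a[1][150:310,230:370],(315,360))])
cv2.imwrite('pics/m2.png',cv2.convertScaleAbs(im,alpha=1.3))
E
```

```text
t 4.53 bay [-0.1789  0.231 ] tipz 0.0729 yawrel 0.412 tz [ 0.001  0.    -1.   ] F [-0.3  0.5 -0. ] g 0.001
```

View pics/m2.png

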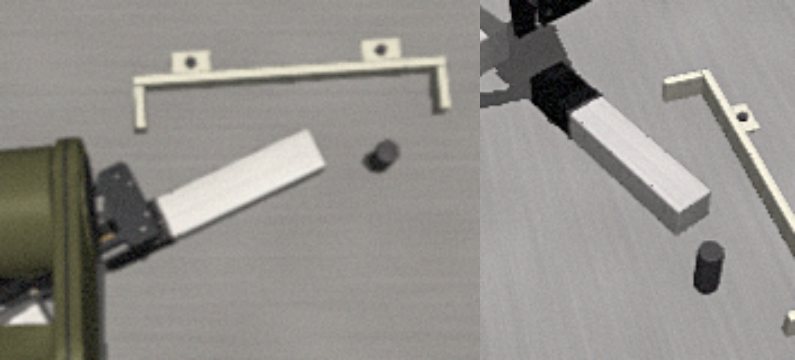

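Top crop: the white body's corners are at (307,130), (325,162), (172,234) and (158,200), and the post top is at (386,150). Nothing covers the plain end.

```bash
sed -i 's/^def capfit(s,px,z=.04):/def capfit(s,px,z=.04,M=None):/; s/^    M=np.array(\[\[.022,.12\].*/    M=np.array([[.022,.12],[-.022,.12],[.022,.05],[-.022,.05]] if M is None else M)/' h.py
python3 - <<'E'
from h import *
s=load('top2');g=lambda u,v:(190+u/2.4,120+v/2.4)
capfit(s,[g(*p) for p in[(307,130),(325,162),(172,234),(158,200)]],M=[[.022,-.12],[-.022,-.12],[-.022,.05],[.022,.05]])
print(tobay(world(s,g(386,150),.055),O,TH))
for p in[(144,86),(434,68)]: print(tobay(world(s,g(*p),.03),O,TH))
E
```

```text
resid mm [[-4.4, 1.4], [2.9, 2.6], [3.9, 0.3], [-2.3, -4.3]]
C [-0.1199  0.0904] phi 0.384 plain [-0.0749 -0.0209] cap [-0.1648  0.2017] post: d 0.036 s 0.1768
[-0.08720946 -0.08498708]
[-0.00108422  0.14884228]
[ 0.00029975 -0.14677213]
```

Emit:
move_arm:
  targets:
    - {"x": -0.3,"y": 0,"z": 2,"ax": 0,"ay": 0,"az": 0,"gripper": 1}
    - {"x": 0,"y": 0,"z": 3,"ax": 0,"ay": 0,"az": 0,"gripper": 1}
    - {"x": 0,"y": 0,"z": 1,"ax": 0,"ay": 0,"az": 0,"gripper": 1}
    - {"x": 0,"y": 1,"z": 0,"ax": 0,"ay": 0,"az": 0,"gripper": 1}
    - {"x": 0,"y": 0.5,"z": 0,"ax": 0,"ay": 0,"az": 0,"gripper": 1}
    - {"x": 0,"y": 0.6,"z": 0,"ax": 0,"ay": 0,"az": 0,"gripper": 1}
    - {"x": 0,"y": 0.6,"z": 0,"ax": 0,"ay": 0,"az": 0,"gripper": 1}
    - {"x": 0,"y": 0.6,"z": 0,"ax": 0,"ay": 0,"az": 0,"gripper": 1}

```text
clock: 5.3
tcp_pos: [0.485, 0.0682, 0.2041]
tool_rot: [0.973, 0.231, 0.001, -0.001]
force: [-2.6, 4.1, 4.0]
grip_width: 0.0001
```

Emit:
move_arm:
  targets:
    - {"x": 0,"y": 0.6,"z": 0,"ax": 0,"ay": 0,"az": 0,"gripper": 1}
    - {"x": 0,"y": 0.6,"z": 0,"ax": 0,"ay": 0,"az": 0,"gripper": 1}
    - {"x": 0,"y": 0.6,"z": 0,"ax": 0,"ay": 0,"az": 0,"gripper": 1}
    - {"x": 0,"y": 0.6,"z": 0,"ax": 0,"ay": 0,"az": 0,"gripper": 1}
    - {"x": 0,"y": 0.4,"z": 0,"ax": 0,"ay": 0,"az": 0,"gripper": 1}
    - {"x": 0,"y": 0,"z": 0,"ax": 0,"ay": 0,"az": 0,"gripper": 1}

```text
clock: 5.8
tcp_pos: [0.4978, 0.043, 0.204]
tool_rot: [0.973, 0.231, 0.001, 0.0]
force: [-0.5, 2.8, 2.9]
grip_width: 0.0007
```

```bash
python3 - <<'E'
from h import *
st()
a=[snap(n,n+'3')['img'][:,:,::-1] for n in('top','side')]
im=np.hstack([cv2.resize(a[0][120:240,230:370],(560,480),interpolation=cv2.INTER_CUBIC),cv2.resize(a[1][170:310,270:340],(240,480))])
cv2.imwrite('pics/m3.png',cv2.convertScaleAbs(im,alpha=1.3))
E
```

```text
t 5.8 bay [-0.1565  0.1729] tipz 0.014 yawrel 0.4091 tz [ 0.002  0.    -1.   ] F [-0.5  2.8  2.9] g 0.001
```

View pics/m3.png

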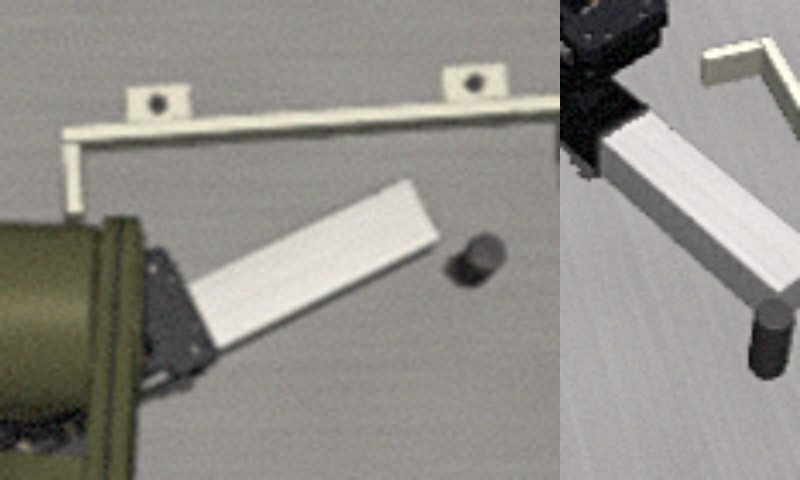

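The top crop shows the plain corners at (408,180) back and (438,237) front, with the long edges running to (190,287) and (220,348). The post is just ahead at (482,255).

```bash
cat >> h.py <<'E'
def edgefit(s,px,z=.04):
    "plain back corner, plain front corner, point on back edge, point on front edge"
    kb,kf,eb,ef=[tobay(world(s,p,z),O,TH) for p in px]
    d1,d2=eb-kb,ef-kf;ph=[np.arctan2(-d[0],d[1]) for d in(d1,d2)];phi=np.mean(ph)
    print('phis',np.round(ph,3),'width',np.hypot(*(kb-kf)).round(4))
    c=(kb+kf)/2+.12*np.array([-np.sin(phi),np.cos(phi)]);rep(c,phi);return c,phi
E
python3 - <<'E'
from h import *
s=load('top3');g=lambda p:(230+(p[0]+.5)/4-.5,120+(p[1]+.5)/4-.5)
edgefit(s,[g(p) for p in[(408,179),(438,238),(190,287),(220,349)]])
print(tobay(world(s,g((484,250)),.055),O,TH))
E
```

```text
phis [0.407 0.414] width 0.0401
C [-0.1034  0.0566] phi 0.411 plain [-0.0555 -0.0534] cap [-0.1513  0.1666] post: d 0.0423 s 0.1382
[-0.08628319 -0.08457789]
```

Emit:
move_arm:
  targets:
    - {"x": 0,"y": 0.7,"z": 0,"ax": 0,"ay": 0,"az": 0,"gripper": 1}
    - {"x": 0,"y": 0.7,"z": 0,"ax": 0,"ay": 0,"az": 0,"gripper": 1}
    - {"x": 0,"y": 0.7,"z": 0,"ax": 0,"ay": 0,"az": 0,"gripper": 1}
    - {"x": 0,"y": 0.7,"z": 0,"ax": 0,"ay": 0,"az": 0,"gripper": 1}
    - {"x": 0,"y": 0.7,"z": 0,"ax": 0,"ay": 0,"az": 0,"gripper": 1}
    - {"x": 0,"y": 0.7,"z": 0,"ax": 0,"ay": 0,"az": 0,"gripper": 1}
    - {"x": 0,"y": 0.7,"z": 0,"ax": 0,"ay": 0,"az": 0,"gripper": 1}
    - {"x": 0,"y": 0.7,"z": 0,"ax": 0,"ay": 0,"az": 0,"gripper": 1}

```text
clock: 6.57
tcp_pos: [0.5222, -0.0061, 0.2032]
tool_rot: [0.973, 0.232, -0.0, -0.001]
force: [-3.4, 5.1, 5.6]
grip_width: 0.0006
```

Emit:
move_arm:
  targets:
    - {"x": 0,"y": 0.6,"z": 0,"ax": 0,"ay": 0,"az": 0,"gripper": 1}
    - {"x": 0,"y": 0.2,"z": 0,"ax": 0,"ay": 0,"az": 0,"gripper": 1}
    - {"x": 0,"y": 0,"z": 0,"ax": 0,"ay": 0,"az": 0,"gripper": 1}
    - {"x": 0,"y": -2.5,"z": 0,"ax": 0,"ay": 0,"az": 0,"gripper": 1}
    - {"x": -2,"y": 0,"z": 0,"ax": 0,"ay": 0,"az": 0,"gripper": 1}
    - {"x": -3.5,"y": 0,"z": 0,"ax": 0,"ay": 0,"az": 0,"gripper": 1}
    - {"x": -3.5,"y": 0,"z": 0,"ax": 0,"ay": 0,"az": 0,"gripper": 1}
    - {"x": 0,"y": 0,"z": 0,"ax": 0,"ay": 0,"az": 0,"gripper": 1}

```text
clock: 7.23
tcp_pos: [0.4291, -0.0326, 0.2001]
tool_rot: [0.973, 0.232, -0.003, -0.0]
force: [-0.9, -0.2, -0.9]
grip_width: 0.0002
```

```bash
python3 - <<'E'
from h import *
st()
a=[snap(n,n+'4')['img'][:,:,::-1] for n in('top','side')]
im=np.hstack([cv2.resize(a[0][120:240,230:370],(560,480),interpolation=cv2.INTER_CUBIC),cv2.resize(a[1][170:310,270:340],(240,480))])
cv2.imwrite('pics/m4.png',cv2.convertScaleAbs(im,alpha=1.3))
E
```

```text
t 7.23 bay [-0.2294  0.1014] tipz 0.0101 yawrel 0.4095 tz [-0.006 -0.001 -1.   ] F [-0.9 -0.2 -0.9] g 0.0
```

View pics/m4.png

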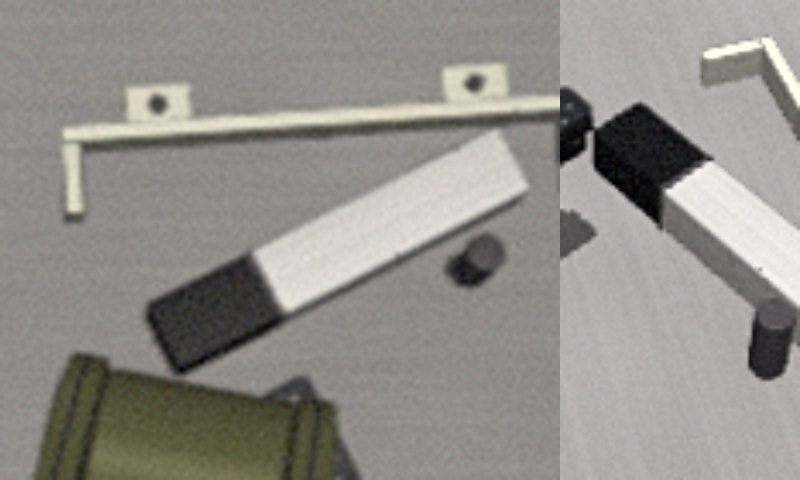

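The whole canister is in view: plain corners at (498,130) and (528,188), cap corners at (148,308) and (180,372), with the plain end behind the post.

```bash
python3 - <<'E'
from h import *
s=load('top4');g=lambda p:(230+(p[0]+.5)/4-.5,120+(p[1]+.5)/4-.5)
edgefit(s,[g(p) for p in[(498,130),(528,188),(148,308),(180,372)]])
capfit(s,[g(p) for p in[(148,308),(180,372),(498,130),(528,188)]],M=[[.022,.12],[-.022,.12],[.022,-.12],[-.022,-.12]])
E
```

```text
phis [0.417 0.43 ] width 0.0398
C [-0.0776 -0.0008] phi 0.424 plain [-0.0283 -0.1102] cap [-0.1269  0.1086] post: d 0.044 s 0.0747
resid mm [[0.1, -2.1], [0.8, -0.6], [-2.1, -0.3], [1.1, 3.0]]
C [-0.077  -0.0021] phi 0.423 plain [-0.0278 -0.1115] cap [-0.1262  0.1074] post: d 0.044 s 0.0734
```

Emit:
move_arm:
  targets:
    - {"x": 0,"y": 0,"z": 0,"ax": 0,"ay": 0,"az": 6,"gripper": 1}
    - {"x": 0,"y": 0,"z": 0,"ax": 0,"ay": 0,"az": 6,"gripper": 1}
    - {"x": 0,"y": 0,"z": 0,"ax": 0,"ay": 0,"az": 6,"gripper": 1}
    - {"x": 0,"y": 0,"z": -0.2,"ax": 0,"ay": 0,"az": 5.5,"gripper": 1}
    - {"x": 0,"y": 2.2,"z": 0,"ax": 0,"ay": 0,"az": 0,"gripper": 1}
    - {"x": 0,"y": 2.2,"z": 0,"ax": 0,"ay": 0,"az": 0,"gripper": 1}
    - {"x": 3.5,"y": 0,"z": 0,"ax": 0,"ay": 0,"az": 0,"gripper": 1}
    - {"x": 3,"y": 0,"z": 0,"ax": 0,"ay": 0,"az": 0,"gripper": 1}

```text
clock: 8.0
tcp_pos: [0.5033, -0.073, 0.2049]
tool_rot: [1.0, 0.028, 0.001, 0.001]
force: [-1.5, 0.3, 0.7]
grip_width: 0.0005
```

Emit:
move_arm:
  targets:
    - {"x": 0.8,"y": 0,"z": 0,"ax": 0,"ay": 0,"az": 0,"gripper": 1}
    - {"x": 0.8,"y": 0,"z": 0,"ax": 0,"ay": 0,"az": 0,"gripper": 1}
    - {"x": 0.8,"y": 0,"z": 0,"ax": 0,"ay": 0,"az": 0,"gripper": 1}
    - {"x": 0.8,"y": 0,"z": 0,"ax": 0,"ay": 0,"az": 0,"gripper": 1}
    - {"x": 0.8,"y": 0,"z": 0,"ax": 0,"ay": 0,"az": 0,"gripper": 1}
    - {"x": 0.8,"y": 0,"z": 0,"ax": 0,"ay": 0,"az": 0,"gripper": 1}
    - {"x": 0.6,"y": 0,"z": 0,"ax": 0,"ay": 0,"az": 0,"gripper": 1}
    - {"x": 0,"y": 0,"z": 0,"ax": 0,"ay": 0,"az": 0,"gripper": 1}

```text
clock: 8.67
tcp_pos: [0.5566, -0.0688, 0.2051]
tool_rot: [1.0, 0.029, 0.001, 0.0]
force: [-0.1, -0.0, -0.1]
grip_width: 0.0006
```

```bash
python3 - <<'E'
from h import *
st()
a=[snap(n,n+'5')['img'][:,:,::-1] for n in('top','side')]
im=np.hstack([cv2.resize(a[0][120:240,230:370],(480,411),interpolation=cv2.INTER_CUBIC),cv2.resize(a[1][170:310,290:399],(320,411))])
cv2.imwrite('pics/m5.png',cv2.convertScaleAbs(im,alpha=1.3))
E
```

```text
t 8.67 bay [-0.1043  0.0578] tipz 0.0151 yawrel 0.0001 tz [ 0.002 -0.    -1.   ] F [-0.1 -0.  -0.1] g 0.001
```

View pics/m5.png

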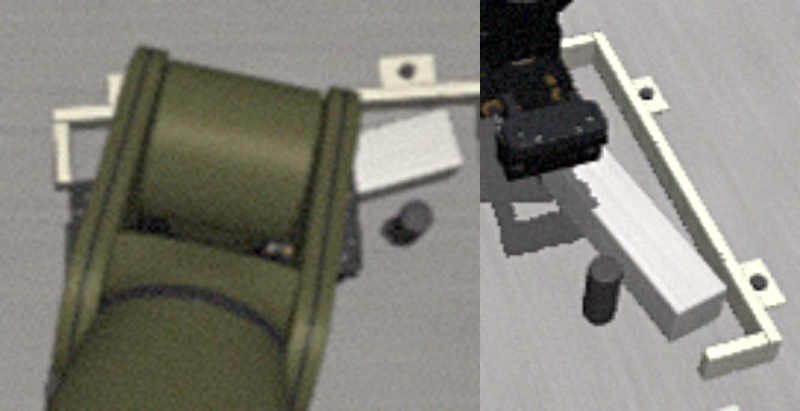

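Top crop: plain corners are at (446,110) and (461,163), with the edges running to (360,132) and (358,193). The canister has swung part-way and is clear of the post and rail.

```bash
python3 - <<'E'
from h import *
s=load('top5');k=480/140;g=lambda p:(230+(p[0]+.5)/k-.5,120+(p[1]+.5)/k-.5)
edgefit(s,[g(p) for p in[(446,110),(461,163),(360,132),(358,193)]])
E
```

```text
phis [0.197 0.228] width 0.0395
C [-0.0543 -0.0026] phi 0.212 plain [-0.029  -0.1199] cap [-0.0796  0.1147] post: d 0.0497 s 0.0756
```

Emit:
move_arm:
  targets:
    - {"x": 0.75,"y": 0,"z": 0,"ax": 0,"ay": 0,"az": 0,"gripper": 1}
    - {"x": 0.75,"y": 0,"z": 0,"ax": 0,"ay": 0,"az": 0,"gripper": 1}
    - {"x": 0.75,"y": 0,"z": 0,"ax": 0,"ay": 0,"az": 0,"gripper": 1}
    - {"x": 0.7,"y": 0,"z": 0,"ax": 0,"ay": 0,"az": 0,"gripper": 1}
    - {"x": 0,"y": 0,"z": 0,"ax": 0,"ay": 0,"az": 0,"gripper": 1}
    - {"x": -2,"y": 0,"z": 0,"ax": 0,"ay": 0,"az": 0,"gripper": 1}
    - {"x": 0,"y": 3.3,"z": 0,"ax": 0,"ay": 0,"az": 0,"gripper": 1}
    - {"x": 0,"y": 3.3,"z": 0,"ax": 0,"ay": 0,"az": 0,"gripper": 1}

```text
clock: 9.43
tcp_pos: [0.5685, -0.1338, 0.2046]
tool_rot: [1.0, 0.03, 0.0, 0.0]
force: [1.6, 0.1, -0.2]
grip_width: 0.0008
```

Emit:
move_arm:
  targets:
    - {"x": 1,"y": 0,"z": 0,"ax": 0,"ay": 0,"az": 0,"gripper": 1}
    - {"x": 0.5,"y": 0,"z": 0,"ax": 0,"ay": 0,"az": 0,"gripper": 1}
    - {"x": 0.5,"y": 0,"z": 0,"ax": 0,"ay": 0,"az": 0,"gripper": 1}
    - {"x": 0.5,"y": 0,"z": 0,"ax": 0,"ay": 0,"az": 0,"gripper": 1}
    - {"x": 0.5,"y": 0,"z": 0,"ax": 0,"ay": 0,"az": 0,"gripper": 1}
    - {"x": 0.5,"y": 0,"z": 0,"ax": 0,"ay": 0,"az": 0,"gripper": 1}
    - {"x": 0.3,"y": 0,"z": 0,"ax": 0,"ay": 0,"az": 0,"gripper": 1}
    - {"x": 0,"y": 0,"z": 0,"ax": 0,"ay": 0,"az": 0,"gripper": 1}

```text
clock: 10.1
tcp_pos: [0.607, -0.131, 0.2046]
tool_rot: [1.0, 0.03, -0.001, -0.0]
force: [-2.7, 1.0, 2.2]
grip_width: 0.0005
```

```bash
python3 -c "from h import *;st()"
```

```text
t 10.1 bay [-0.0575 -0.0072] tipz 0.0146 yawrel 0.0013 tz [-0.002  0.    -1.   ] F [-2.7  1.   2.2] g 0.001
```

Emit:
move_arm:
  targets:
    - {"x": 0.3,"y": 0,"z": 0,"ax": 0,"ay": 0,"az": 0,"gripper": 1}
    - {"x": 0,"y": 0,"z": 0,"ax": 0,"ay": 0,"az": 0,"gripper": 1}
    - {"x": 0,"y": 0,"z": 0,"ax": 0,"ay": 0,"az": 0,"gripper": 1}

```text
clock: 10.35
tcp_pos: [0.6095, -0.1311, 0.2044]
tool_rot: [1.0, 0.029, -0.001, -0.0]
force: [-4.1, 2.7, 2.8]
grip_width: 0.0006
```

Emit:
move_arm:
  targets:
    - {"x": 0.2,"y": 0,"z": 0,"ax": 0,"ay": 0,"az": 0,"gripper": 1}
    - {"x": 0,"y": 0,"z": 0,"ax": 0,"ay": 0,"az": 0,"gripper": 1}
    - {"x": 0,"y": 0,"z": 0,"ax": 0,"ay": 0,"az": 0,"gripper": 1}

```text
clock: 10.6
tcp_pos: [0.6113, -0.1311, 0.2043]
tool_rot: [1.0, 0.029, -0.001, -0.001]
force: [-4.4, 2.4, 1.7]
grip_width: 0.0006
```

Emit:
move_arm:
  targets:
    - {"x": 0.2,"y": 0,"z": 0,"ax": 0,"ay": 0,"az": 0,"gripper": 1}
    - {"x": 0,"y": 0,"z": 0,"ax": 0,"ay": 0,"az": 0,"gripper": 1}
    - {"x": 0,"y": 0,"z": 0,"ax": 0,"ay": 0,"az": 0,"gripper": 1}

```text
clock: 10.85
tcp_pos: [0.6128, -0.1311, 0.2043]
tool_rot: [1.0, 0.029, -0.002, -0.001]
force: [-9.3, 3.0, 5.6]
grip_width: 0.0003
```

Emit:
move_arm:
  targets:
    - {"x": -3,"y": 0,"z": 0,"ax": 0,"ay": 0,"az": 0,"gripper": 1}
    - {"x": -4,"y": 0,"z": 0,"ax": 0,"ay": 0,"az": 0,"gripper": 1}
    - {"x": -4,"y": 0,"z": 0,"ax": 0,"ay": 0,"az": 0,"gripper": 1}
    - {"x": -4,"y": 0,"z": 0,"ax": 0,"ay": 0,"az": 0,"gripper": 1}
    - {"x": -2,"y": 0,"z": 0,"ax": 0,"ay": 0,"az": 0,"gripper": 1}
    - {"x": 0,"y": 0,"z": 0,"ax": 0,"ay": 0,"az": 0,"gripper": 1}

```text
clock: 11.35
tcp_pos: [0.4407, -0.141, 0.2036]
tool_rot: [1.0, 0.028, -0.001, -0.0]
force: [-0.0, -0.2, 0.2]
grip_width: 0.0006
```

```bash
python3 - <<'E'
from h import *
st()
a=[snap(n,n+'6')['img'][:,:,::-1] for n in('top','side')]
im=np.hstack([cv2.resize(a[0][130:210,235:385],(560,299),interpolation=cv2.INTER_CUBIC),cv2.resize(a[1][170:310,290:399],(233,299))])
cv2.imwrite('pics/m6.png',cv2.convertScaleAbs(im,alpha=1.3))
E
```

```text
t 11.35 bay [-0.2241 -0.0075] tipz 0.0136 yawrel -0.0017 tz [-0.001  0.    -1.   ] F [-0.  -0.2  0.2] g 0.001
```

View pics/m6.png

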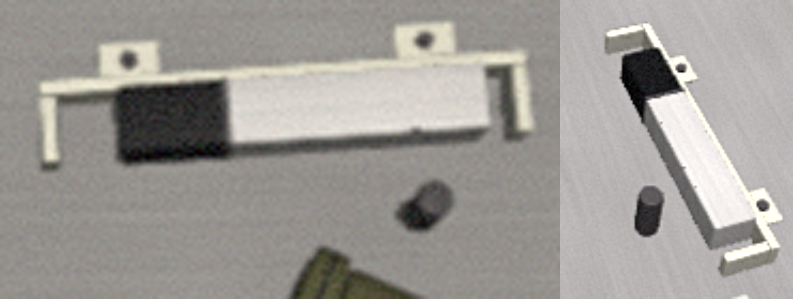

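The canister lies along the rail between the cheeks: cap corners (117,87) and (120,160), plain corners (488,66) and (489,128).

```bash
python3 - <<'E'
from h import *
s=load('top6');k=560/150;g=lambda p:(235+(p[0]+.5)/k-.5,130+(p[1]+.5)/k-.5)
edgefit(s,[g(p) for p in[(487,65),(489,128),(117,87),(119,152)]])
for n,p,z in[('cap back',(117,87),.04),('cap front',(120,153),.04),('plain front',(489,128),.04),('iL',(58,95),.03),('iR',(511,68),.03),('oL',(40,84),.03),('oR',(526,52),.03)]: print(n,tobay(world(s,g(p),z),O,TH).round(4))
E
```

```text
phis [0.002 0.007] width 0.042
C [-0.0202 -0.0091] phi 0.004 plain [-0.0197 -0.1291] cap [-0.0207  0.1109] post: d 0.0672 s 0.0776
cap back [0.0008 0.1097]
cap front [-0.0429  0.1103]
plain front [-0.0406 -0.1278]
iL [0.0008 0.1483]
iR [ 0.0014 -0.1485]
oL [0.0089 0.1596]
oR [ 0.0117 -0.1595]
```

The canister is seated: parallel to within about 0.01 rad, x about -21 mm, y about -9 mm. The arm is clear, so I'm handing in.

```bash
python3 -c "
from h import *
print(manip.job_done())"
```

```text
the job is handed in; nothing more can be done
None
```

The smaller canister is parked in the bay and the job is handed in at about 11.4 s of the 72 s. No verdict was reported.

**What I did:** I pushed it with the closed fingertips only, never gripping or lifting:
1. I turned it by pushing its front face near the plain end.
2. I slid the plain end in behind the post from the cap end.
3. I swung the capped end in, then pressed the middle against the rail.

**Plain end behind the post:** at that stage I measured the plain end about 59 mm behind the post and 24 mm to its right. The canister's centre was still about 77 mm in front of the rail.

**Last check from the top camera, arm withdrawn:**

| Measure | Reading | Limit |
|---|---|---|
| Centre x in the bay | about -20 to -22 mm | -30 to -18 mm |
| Centre y in the bay | about -9 mm | ±34 mm |
| Angle to the rail | about 0.005 rad | 0.07 rad |

- **Accuracy:** the camera measurements are good to about 2–3 mm. One mid-way fit left residuals of up to about 4 mm, and the canister's width usually read 2–4 mm narrow. The x reading is therefore near its limit. However, the push force rose to about 9 N with the back edge level with the rail face, which supports it being against the rail.
- **Bystanders:** the arm never went near the tip box, bottle or jar, but I did not re-measure them afterwards.

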